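Restock the sample store

TASK

Pull the sample store's drawer out to its stop, take out the old brown vial and leave it in the steel tray, and put every vial set from the table upright in the drawer. Then push the drawer fully home and, last, press the long orange bar on the store's roof at its middle, so that both ends go down evenly, and let it spring back. Leave the timer, tape roll and marker alone.

Things in the scene. Friction and masses are not known exactly. Their poses are not given: they have to be found in the camera images.
- drawer (a joint): drawer of the sample store, slides out of the store's front (to the store's -x, towards the robot): 0 = fully home, 0.185 m = out at its stop; stays where it is left, about 1.5 N of friction plus light damping (6 N per m/s). It may start a little ajar.
- drawer_floor (a point): centre of the drawer's inner floor, moves with the drawer; x points to the back of the drawer, z up. Inside, the drawer is 195 mm (x) by 190 mm (y), with side and back walls 40 mm high over the floor; the front panel stands 52 mm over the floor. The floor is 12 mm above the table.
- drawer_handle (a point): middle of the drawer's handle, a level steel bar 10 mm thick and 110 mm long along y of this point, its centre line 54 mm above the table and 42 mm out from the front panel's outer face (37 mm of free gap behind it); moves with the drawer, same axes as the drawer floor. The front panel is 8 mm thick.
- store: white low sample store, fixed to the table, 215 mm deep (x), 224 mm wide (y), roof 92 mm above the table; origin on the table at the middle of the housing's front edge, x points to its back. Its opening clears 82 mm above the table. The bar switch stands on the roof; nothing else is higher than 98 mm.
- bar_centre (a point): middle of the top face of the orange bar switch, 121 mm above the table when up; the bar is 22 mm wide (x) and 170 mm long along y of this point, 34 mm behind the housing's front face
- bar_press (a joint): how far the bar as a whole is down: 0 = up, 0.006 m = down at its stop; it springs back. Takes 1.5 N to start and 4.5 N to reach the stop.
- bar_rock (a joint): tilt of the bar sideways in rad about x: 0 = level; springs level (6 N m/rad), tilts if pressed away from its middle
- set_1: vial set: grey-white card insert 74 mm (x) by 40 mm (y) holding eight small vials with coloured caps, 57 mm high over all; the card walls, the only part to grip, are 30 mm high; origin at the middle of the underside; about 0.08 to 0.18 kg. May be absent.
- set_2: vial set: grey-white card insert 74 mm (x) by 40 mm (y) holding eight small vials with coloured caps, 57 mm high over all; the card walls, the only part to grip, are 30 mm high; origin at the middle of the underside; about 0.08 to 0.18 kg. May be absent.
- set_3: vial set: grey-white card insert 74 mm (x) by 40 mm (y) holding eight small vials with coloured caps, 57 mm high over all; the card walls, the only part to grip, are 30 mm high; origin at the middle of the underside; about 0.08 to 0.18 kg. May be absent.
- set_4: vial set: grey-white card insert 74 mm (x) by 40 mm (y) holding eight small vials with coloured caps, 57 mm high over all; the card walls, the only part to grip, are 30 mm high; origin at the middle of the underside; about 0.08 to 0.18 kg. May be absent.
- set_5: vial set: grey-white card insert 74 mm (x) by 40 mm (y) holding eight small vials with coloured caps, 57 mm high over all; the card walls, the only part to grip, are 30 mm high; origin at the middle of the underside; about 0.08 to 0.18 kg. May be absent.
- old_vial: brown vial with a black-brown cap, 25 mm diameter, 54 mm high, 0.05 kg, stands in the drawer at the start; origin at the middle of its underside, z up along the vial
- tray: shallow steel tray fixed to the table, 130 mm (x) by 160 mm (y), walls 3 mm thick and 22 mm high, floor 3 mm; origin at the middle of its underside
- timer: lab timer, 60 x 62 x 28 mm, bystander; origin at the middle of its underside
- tape: roll of tape lying flat, 96 mm across, 25 mm high, bystander; origin at the middle of its underside
- marker: blue and white marker, 127 mm long, 14 mm thick, lying, bystander; origin under its middle
Mind the look-alikes: they are no part of the job. Of the things that look like the tray, take the one that is farthest from the robot's base at the start.

How it is judged:
By the outcome, as a careful person would: the job done as asked, in the order asked, and still so for the second after the job is handed in, with the robot touching nothing.
Of set_1, set_2, set_3, set_4, set_5 only 2 to 4 are there at a start; the rules pass over those that are not, and their reading is None.
At some moment in a run one of set_1, set_2, set_3, set_4, set_5 may be knocked a few centimetres aside while the robot is not near it.
It also fails if it takes over 210 s, if anything falls off the work surface, if the arm or the gripper's body presses on something with over 40 N, if the wrist force passes 120 N, or if a joint passes its speed limit or range.

ROBOT

A 6-joint arm with a two-finger parallel gripper is mounted at the origin on a cart in front of the work surface, level with it; the furniture and walls round the work are solid. World frame = base frame: x ahead of the robot, y to its left, z up, the work surface at z = 0. Lengths are in m, angles in rad, forces in N, time in s.
With the tool pointing down it reaches from about 0.325 to 0.9 m from the base axis. Payload 6.1 kg.
Tool frame: the origin (TCP) lies midway between the tips of the shut fingers; the grasp point (between the pads) lies 19 mm behind it (env.grasp_offset is the distance from the TCP to the grasp point, in m); z points along the fingers, y is the line along which they close (so a half turn about z gives the same grasp; the last joint's range is limited). The gripper opens to 87 mm and grips with 3 to 60 N. Pads are 19 mm wide; open, the fingers measure 117 mm over their backs; the gripper's body (75 mm by 190 mm) begins 51 mm behind the grasp point.
Start: joints at [1.224, 0.22, 1.526, -0, 1.395, -0.126], TCP at [0.137, 0.61, 0.223] pointing down, gripper open.
Joint ranges: [-2.98, 2.98], [-0.91, 2.08], [0.09, 2.57], [-1.24, 4.39], [0.2, 2.65], [-2.68, 2.68]. Speed limits (rad/s): [2.57, 2.57, 3.01, 3.14, 3.14, 3.14].

INTERFACE

Orientations are given as a unit quaternion [x, y, z, w].
In Python, from bench import env gives the robot as it stands. The module is installed in compiled form; this text tells all that it offers.
- The arm moves only by the shell command python3 -m handwheel 'ROWS' [FORCE]. ROWS is JSON, a list of rows, each a list of 5 numbers: the opening, from 0 (shut) to 1 (fully open), then the shift along the tool's x, y, z in cm, then the turn about the tool's z in degrees. In form: [[gripper, x, y, z, roll], ...]. A call has exactly 8 rows; each row is the pose to reach, as a shift and turn from the pose commanded when the call began, along the tool's axes at that moment; what a row does not reach only later rows make up. A row lasts 1/8 s, in which the tool goes at most 62.5 mm and 10.7 degrees, less where a joint would pass 70% of its speed; a pose out of reach is approached as far as the arm can. A call with a gripper value outside its range is refused whole. The fingers move at their own pace and stop on an object; FORCE is the grip in N (left out, the last holds). Time passes only in rows, so rows that repeat a pose let the fingers close, or fill a call up. It gives the time, the measured TCP pose, the force, the opening and the grip force at its end, in the units of the state.
- env.get_state(): the state, without advancing time (a new reading comes with each control period).
- env.snapshot(name): name is "scene" or "top" or "wrist"; returns the picture (384x512x3 uint8, red, green, blue); there is no depth.
- env.get_calibration(name): a dict with "camera_matrix" (3x3 intrinsics, pixels), "extrinsics" (4x4, takes a point from camera to world coordinates). Camera axes: x right, y down, z forward; pixel columns grow to the right and rows downward; lengths in m; the calibration is good to about 2 mm. A picture is of the moment at which its call begins: read the wrist's pose just before it. get_calibration takes no time and is no camera call; for the wrist camera it gives the pose at the moment of the call.
- env.hand_in(): hands the job in; it is judged then, once.
Trained networks look in the newest picture that a camera, given by its name, has taken for a name from the list of things; names that differ only in an ending like _2 or _b are one class to them, and where a whole thing is asked for, a point or a joint stands for the part that bears it (a point fixed in the world has none). Each returns a list of dicts, best first, with "conf" (0 to 1); they miss things now and then, are a little off and sometimes report something else, mostly with a low value. They report only what shows in the picture. A call takes as long as a camera call. They do not tell look-alikes from the thing itself.
- env.boxes_of(query, camera): "rect" ([centre column, centre row, width, height] in pixels, round what is visible of it).
The state is a dict: "time": time; "q": joint angles; "joint_velocities": joint speeds; "joint_efforts": joint torques, N m; "position": TCP position; "ee_rot": TCP orientation; "ft_force": force on the tool from outside, world axes, zero at the start; "ft_torque": the same for the moment, N m; "grip_width": finger opening in m; "grip_force": force on a finger pad.
Only numpy, scipy, OpenCV 4.12 (cv2) and the standard library are available. Lean on these libraries where they do the work, as an engineer would, in place of code of your own. Each camera call takes 0.05 s, during which the arm holds its last target. There are 200 camera calls.

## Working session

There is one attempt and no reset: what is moved stays moved. The work goes in short steps, Python scripts to look and compute and a shell command to move; the robot and the scene stay as the last step left them, time stands still between calls to the robot, and variables do not carry over. Pictures are saved under pics/ and viewed, at most 14 in all, crops included, and the job is handed in when it is done.

```bash
mkdir -p pics
cat > h.py <<'E'
import numpy as np, cv2
from bench import env
from scipy.spatial.transform import Rotation as R
def snap(c,name=None):
    K=env.get_calibration(c); im=env.snapshot(c)
    if name: cv2.imwrite(f'pics/{name}.png',im[:,:,::-1])
    return im,K
def ray(K,u,v,z):
    M=np.array(K['camera_matrix']);E=np.array(K['extrinsics'])
    d=E[:3,:3]@np.linalg.inv(M)@[u,v,1]; o=E[:3,3]
    return o+d*(z-o[2])/d[2]
def proj(K,p):
    M=np.array(K['camera_matrix']);E=np.linalg.inv(np.array(K['extrinsics']))
    q=M@(E[:3,:3]@np.array(p)+E[:3,3]); return q[:2]/q[2]
def tool():
    s=env.get_state(); return np.array(s['position']),R.from_quat(s['ee_rot']).as_matrix(),s
def to(p,yaw=None):
    """shift (cm, tool axes) to bring TCP to p"""
    q,Rm,s=tool(); return np.round(Rm.T@(np.array(p)-q)*100,2)
E
python3 - <<'E'
from h import *
a,K=snap('scene'); b,K2=snap('top')
cv2.imwrite('pics/a.png',np.vstack([a,b])[:,:,::-1][:, :]) 
cv2.imwrite('pics/scene0.png',a[:,:,::-1]); cv2.imwrite('pics/top0.png',cv2.resize(b,(800,600))[:,:,::-1])
for n in ['drawer_handle','drawer','store','bar_centre','set_1','old_vial','tray','timer','tape','marker']:
    for r in env.boxes_of(n,'top'):
        u,v,w,h=r['rect']; print(n,round(r['conf'],2),np.round(r['rect']),ray(K2,u,v,0.03).round(3))
q,Rm,s=tool();print(Rm.round(2)); print(np.array(K2['extrinsics']).round(3),K2['camera_matrix'])
E
```

```text
drawer_handle 0.8 [218. 176.  68.  20.] [0.656 0.113 0.03 ]
drawer 0.82 [220. 175.  78.  25.] [0.66  0.108 0.03 ]
store 0.58 [216. 144.  78.  90.] [0.761 0.132 0.03 ]
bar_centre 0.8 [217. 153.  61.  10.] [0.732 0.124 0.03 ]
set_1 0.94 [348. 204.  20.  24.] [ 0.6   -0.299  0.03 ]
set_1 0.74 [382. 224.  18.  24.] [ 0.544 -0.405  0.03 ]
set_1 0.63 [216. 152.  60.   7.] [0.737 0.129 0.03 ]
tray 0.65 [129. 220.  62.  54.] [0.497 0.372 0.03 ]
tray 0.57 [299. 263.  62.  61.] [ 0.407 -0.155  0.03 ]
timer 0.88 [154. 160.  19.  21.] [0.693 0.322 0.03 ]
tape 0.6 [306. 149.  30.  27.] [ 0.768 -0.158  0.03 ]
marker 0.56 [347. 169.  38.   9.] [ 0.713 -0.291  0.03 ]
[[-0.98  0.22  0.  ]
 [ 0.22  0.98  0.  ]
 [-0.    0.   -1.  ]]
[[ 0.078 -0.971  0.228  0.361]
 [-0.997 -0.077  0.012 -0.015]
 [ 0.006 -0.228 -0.974  1.166]
 [ 0.     0.     0.     1.   ]] [[371.70804425   0.         253.61186691]
 [  0.         371.70804425 187.91125289]
 [  0.           0.           1.        ]]
```

View pics/top0.png

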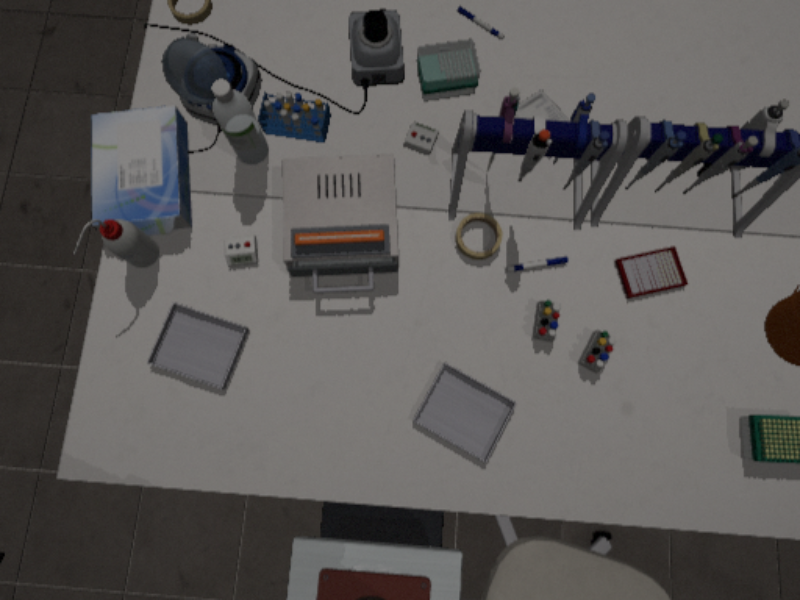

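View pics/scene0.png

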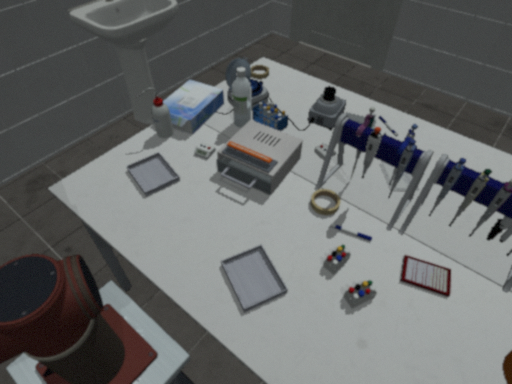

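The top view shows two white sets with coloured caps at about (348,204) and (382,224). The tray candidates are (129,220), about 0.62 m from the base, and (299,263), about 0.44 m; the first is farther, so it fits. I'll confirm in a crop and get precise poses.

```bash
cat >> h.py <<'E'
def mrect(mask,K,z,box):
    u,v,w,h=box; m=np.zeros(mask.shape,np.uint8); y0,y1,x0,x1=[int(t) for t in (v-h/2,v+h/2+1,u-w/2,u+w/2+1)]
    m[y0:y1,x0:x1]=mask[y0:y1,x0:x1]
    ys,xs=np.nonzero(m); P=np.array([ray(K,x,y,z)[:2] for x,y in zip(xs,ys)],np.float32)
    return cv2.minAreaRect(P),len(P)
E
python3 - <<'E'
from h import *
im,K=snap('top'); i=im.astype(int)
org=(i[:,:,0]>130)&(i[:,:,2]<90)&(i[:,:,0]-i[:,:,2]>90)
print(mrect(org,K,.121,[217,153,66,16]))
c=np.hstack([cv2.resize(im[185:255,90:170],(400,350),interpolation=2),cv2.resize(im[185:255,330:410],(400,350),interpolation=2)])
c2=np.hstack([cv2.resize(im[130:200,170:250],(400,350),interpolation=2)[:250],cv2.resize(im[225:300,255:345],(400,333),interpolation=2)[:250]])
cv2.imwrite('pics/c1.png',np.vstack([c,c2])[:,:,::-1])
s,K3=snap('scene')
for n in ['set_1','tray','drawer_handle']:
  for r in env.boxes_of(n,'scene'): u,v,_,_=r['rect'];print(n,round(r['conf'],2),np.round(r['rect']),ray(K3,u,v,.03).round(3))
E
```

```text
Traceback (most recent call last):
  File "h.py", line 24, in mrect
    return cv2.minAreaRect(P),len(P)
           ~~~~~~~~~~~~~~~^^^
cv2.error: OpenCV(4.12.0) /io/opencv/modules/imgproc/src/convhull.cpp:143: error: (-215:Assertion failed) total >= 0 && (depth == CV_32F || depth == CV_32S) in function 'convexHull'
```

Run:
```python
from h import *
im,K=snap('top'); i=im.astype(int)
org=(i[:,:,0]-i[:,:,2]>50)
print(i[150:156,217])
r=mrect(org,K,.121,[217,153,66,16]);print(r)
c=np.hstack([cv2.resize(im[185:255,90:170],(400,350),interpolation=2),cv2.resize(im[185:255,330:410],(400,350),interpolation=2)])
c2=np.hstack([cv2.resize(im[140:190,170:250],(400,250),interpolation=2),cv2.resize(im[225:300,255:345],(400,333),interpolation=2)[:250]])
cv2.imwrite('pics/c1.png',np.vstack([c,c2])[:,:,::-1])
s,K3=snap('scene')
for n in ['set_1','tray','drawer_handle']:
  for r in env.boxes_of(n,'scene'): u,v,_,_=r['rect'];print(n,round(r['conf'],2),np.round(r['rect']),ray(K3,u,v,.03).round(3))
```

```text
[[124  82  58]
 [124 103  88]
 [122  84  65]
 [125  63  30]
 [105  52  25]
 [ 60  35  24]]
(((0.7082127332687378, 0.11424219608306885), (0.02155759558081627, 0.1657656580209732), 7.5280680656433105), 304)
set_1 0.79 [334. 260.  21.  31.] [ 0.582 -0.303  0.03 ]
set_1 0.59 [360. 295.  29.  23.] [ 0.534 -0.41   0.03 ]
tray 0.91 [153. 176.  56.  46.] [0.476 0.352 0.03 ]
tray 0.73 [254. 277.  66.  70.] [ 0.398 -0.161  0.03 ]
drawer_handle 0.71 [244. 176.  53.  37.] [0.673 0.111 0.03 ]
```

View pics/c1.png

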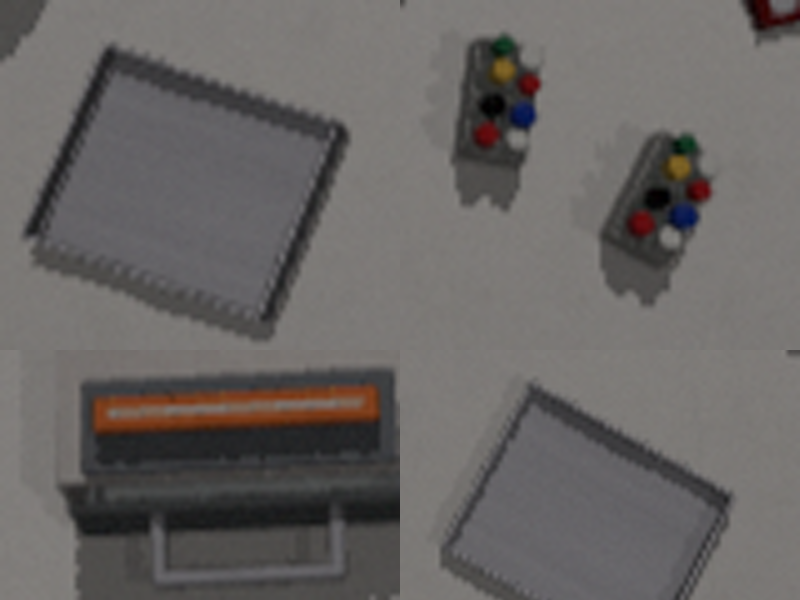

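The crop confirms two similar grey trays. The left one at (129,220) is the farther, so it is the target. Both sets stand upright, caps up, and the handle bar runs from about (201,186) to (238,184).

Run:
```python
from h import *
K=env.get_calibration('top')
a=ray(K,201.4,186,.058);b=ray(K,238.4,184.4,.058);print(a,b,np.degrees(np.arctan2(-(a-b)[0],(a-b)[1])),(a+b)/2)
y=np.radians(7.2);X=np.array([np.cos(y),np.sin(y),0])
h=(a+b)/2;bar=np.array([.708,.114,.121]);print('bar->handle along x',(h-bar)@X,'lat',(h-bar)@[-X[1],X[0],0])
g=h+X*.021;g[2]=.25;print(g,to(g))
```

```text
[0.61391026 0.15860073 0.058     ] [0.62795316 0.04609853 0.058     ] 7.115046338177683 [0.62093171 0.10234963 0.058     ]
bar->handle along x -0.087841910105026 lat -0.0006459572850931912
[0.64176612 0.10498162 0.25      ] [-60.32 -38.21  -2.75]
```

```bash
python3 -m handwheel '[[0,-6,-3.8,-2.7,-2],[0,-12,-7.6,-2.7,-5],[0,-18,-11.4,-2.7,-7],[0,-24,-15.2,-2.7,-10],[0,-30,-19,-2.7,-12],[0,-35,-22,-2.7,-15],[0,-40,-25.3,-2.7,-18],[0,-43,-27.2,-2.7,-20]]' 10
python3 - <<'E'
from h import *
q,Rm,s=tool();print(q,to([.6418,.105,.25]),np.degrees(np.arctan2(Rm[1,1],Rm[0,1])),s['q'])
E
```

```text
time: 1.9
position: [0.489, 0.2579, 0.2499]
ee_rot: [-0.065, 0.998, 0.0, 0.0]
ft_force: [0.8, 0.0, -0.2]
grip_width: 0.0148
grip_force: 0.0
[0.48898909 0.25790159 0.24990794] [-13.18 -17.14  -0.  ] 97.42727940810383 [ 3.42563790e-01  2.97881076e-02  1.68406064e+00  1.87883168e-04
  1.42683040e+00 -1.35788973e+00]
```

```bash
python3 -m handwheel '[[0,-3,-4,0,0],[0,-6,-8,0,0],[0,-9,-12,0,0],[0,-12,-15,0,0],[0,-13.2,-17.1,0,0],[0,-13.2,-17.1,4,0],[0,-13.2,-17.1,6,0],[0,-13.2,-17.1,6,0]]'
python3 - <<'E'
from h import *
im,K=snap('wrist','w1')
print(to([.6418,.105,.03]),[proj(K,p).round(0) for p in ([.6418,.105,.054],[.621,.102,.054],[.708,.114,.121])])
for n in ['drawer_handle','bar_centre']:
  for r in env.boxes_of(n,'wrist'): print(n,r)
E
```

```text
time: 2.9
position: [0.6385, 0.1072, 0.1872]
ee_rot: [-0.064, 0.998, 0.0, -0.002]
ft_force: [-0.9, -0.8, 0.8]
grip_width: 0.0007
grip_force: 0.0
[-0.2  -0.26 15.92] [array([253., 186.]), array([253., 164.]), array([253., 286.])]
```

View pics/w1.png

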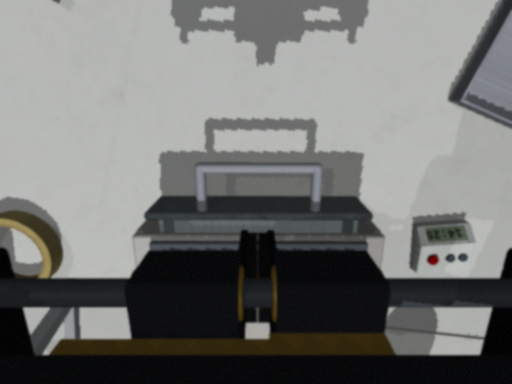

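The handle bar is at row ~168, cols 197–321, a few mm beyond my estimate, and the drawer is slightly ajar. I'll hook the shut fingers behind the bar.

Run:
```python
from h import *
K=env.get_calibration('wrist');q,Rm,s=tool()
h=ray(K,259,168,.056);X=-Rm[:,0];g=h+X*.022;g[2]=.033;print(h,g,to(g))
```

```text
[0.62780647 0.10837537 0.056     ] [0.64962334 0.11120765 0.033     ] [-0.86  0.28 15.83]
```

```bash
python3 -m handwheel '[[0,-0.6,0.2,0,0],[0,-0.6,0.2,4,0],[0,-0.6,0.2,8,0],[0,-0.6,0.2,11,0],[0,-0.6,0.2,13,0],[0,-0.6,0.2,14.5,0],[0,-0.6,0.2,15.8,0],[0,-0.6,0.2,15.8,0]]'
python3 -m handwheel '[[0,1.5,0,0,0],[0,3,0,0,0],[0,4.5,0,0,0],[0,6,0,0,0],[0,7.5,0,0,0],[0,9,0,0,0],[0,10.5,0,0,0],[0,12,0,0,0]]'
python3 -m handwheel '[[0,1.5,0,0,0],[0,3,0,0,0],[0,4.5,0,0,0],[0,6,0,0,0],[0,7,0,0,0],[0,7.5,0,0,0],[0,8,0,0,0],[0,8.5,0,0,0]]'
python3 -c "
from h import *
print(env.get_state()['ft_force'])"
```

```text
time: 4.05
position: [0.6458, 0.1095, 0.0308]
ee_rot: [-0.064, 0.998, 0.0, -0.001]
ft_force: [-0.4, -0.1, 0.3]
grip_width: 0.0007
grip_force: 0.0
time: 5.05
position: [0.5285, 0.0943, 0.0331]
ee_rot: [-0.064, 0.998, 0.0, 0.002]
ft_force: [2.4, 1.3, -0.3]
grip_width: 0.0005
grip_force: 1.1
time: 6.05
position: [0.4567, 0.0847, 0.035]
ee_rot: [-0.063, 0.998, 0.001, 0.016]
ft_force: [51.3, 11.3, -41.2]
grip_width: 0.0005
grip_force: 26.2
[ 51.28233512  11.27804116 -41.23819129]
```

```bash
python3 -m handwheel '[[0,-0.8,0,0,0],[0,-1.6,0,0,0],[0,-1.8,0,0,0],[0,-1.8,0,-4,0],[0,-1.8,0,-8,0],[0,-1.8,0,-14,0],[0,-1.8,0,-20,0],[1,-1.8,0,-20,0]]'
python3 - <<'E'
from h import *
im,K=snap('wrist','w2')
t,K2=snap('top','t2')
for c in ('wrist','top'):
  for n in ['old_vial','drawer_handle','set_1']:
    for r in env.boxes_of(n,c): print(c,n,round(r['conf'],2),np.round(r['rect']),ray(K if c=='wrist' else K2,*r['rect'][:2],.05).round(3))
print(tool()[0],tool()[2]['ft_force'])
E
```

```text
time: 7.05
position: [0.4635, 0.0856, 0.2372]
ee_rot: [-0.064, 0.998, -0.0, 0.005]
ft_force: [-0.1, -0.5, -0.8]
grip_width: 0.0047
grip_force: 0.0
wrist old_vial 0.41 [284. 239.  10.  18.] [0.546 0.13  0.05 ]
wrist old_vial 0.37 [458. 210. 107. 124.] [0.484 0.324 0.05 ]
wrist drawer_handle 0.7 [260. 240. 200. 189.] [0.552 0.101 0.05 ]
top old_vial 0.59 [216. 152.  62.   9.] [0.729 0.126 0.05 ]
top drawer_handle 0.73 [218. 175.  80. 148.] [0.654 0.113 0.05 ]
top drawer_handle 0.66 [224. 206.  72.  82.] [0.56  0.085 0.05 ]
top set_1 0.92 [347. 204.  24.  26.] [ 0.595 -0.289  0.05 ]
top set_1 0.82 [381. 224.  20.  27.] [ 0.54  -0.393  0.05 ]
[0.45984263 0.08556209 0.22997665] [-0.57933456 -0.07351462  0.17797137]
```

View pics/w2.png

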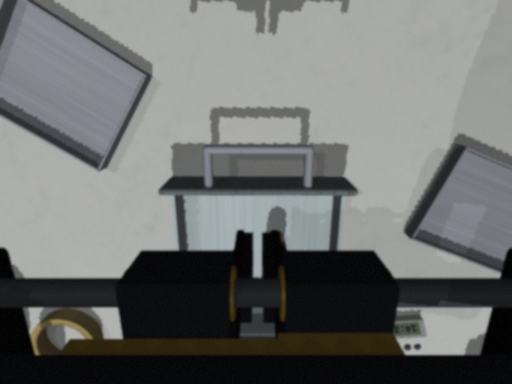

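The drawer is out, with the handle at row 150. The vial is hidden behind the fingers at about (275,225). I'll back off to see into the drawer.

```bash
python3 -m handwheel '[[1,3,0,-1,0],[1,6,0,-2,0],[1,9,0,-3,0],[1,10,0,-4,0],[1,10,0,-4,0],[1,10,0,-4,0],[1,10,0,-4,0],[1,10,0,-4,0]]'
python3 - <<'E'
from h import *
im,K=snap('wrist','w3')
for n in ['old_vial','drawer_handle']:
    for r in env.boxes_of(n,'wrist'): print(n,round(r['conf'],2),np.round(r['rect']),ray(K,*r['rect'][:2],.04).round(3))
print(tool()[0])
E
```

```text
time: 8.45
position: [0.3616, 0.0728, 0.271]
ee_rot: [-0.064, 0.998, 0.0, -0.001]
ft_force: [0.6, -0.7, 0.1]
grip_width: 0.0868
grip_force: 0.0
old_vial 0.65 [274. 313.  15.  12.] [0.581 0.126 0.04 ]
drawer_handle 0.68 [257. 290. 154. 130.] [0.545 0.097 0.04 ]
[0.36158154 0.07280564 0.27128185]
```

View pics/w3.png

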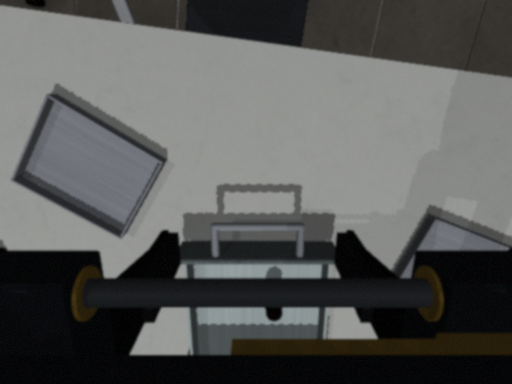

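Run:
```python
from h import *
t,K2=snap('top')
for n in ['old_vial','drawer_handle','drawer']:
    for r in env.boxes_of(n,'top'): print(n,round(r['conf'],2),np.round(r['rect']),ray(K2,*r['rect'][:2],.04).round(3))
K=env.get_calibration('wrist');print(np.array(K['extrinsics']).round(3))
cv2.imwrite('pics/t3.png',cv2.resize(t[130:280,140:340],(800,600),interpolation=2)[:,:,::-1])
```

```text
old_vial 0.64 [214. 204.  10.   4.] [0.565 0.117 0.04 ]
old_vial 0.58 [306. 151.  27.  31.] [ 0.759 -0.157  0.04 ]
old_vial 0.46 [218. 150.  59.   9.] [0.739 0.121 0.04 ]
drawer_handle 0.79 [222. 204.  69.  79.] [0.566 0.091 0.04 ]
drawer_handle 0.25 [213. 206.   8.   6.] [0.557 0.119 0.04 ]
drawer 0.91 [221. 205.  76.  81.] [0.562 0.094 0.04 ]
[[-0.127  0.946  0.299  0.279]
 [ 0.992  0.121  0.038  0.063]
 [-0.001  0.302 -0.953  0.436]
 [ 0.     0.     0.     1.   ]]
```

View pics/t3.png

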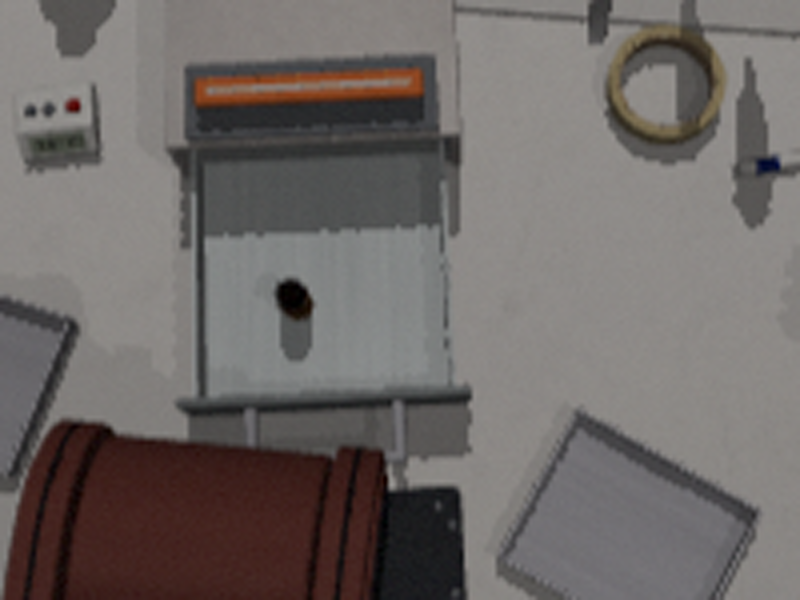

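The vial stands upright at (293,298) in the crop, i.e. top-image (213,204.5), with nothing near it.

Run:
```python
from h import *
K=env.get_calibration('top')
v=ray(K,140+293/4-.5,130+298/4-.5,.066);b=ray(K,140+300/4,130+306/4,.035);print(v,b)
print('panel top mid',ray(K,140+325/4,130+396/4,.064), 'L',ray(K,140+180/4,130+402/4,.064),'R',ray(K,140+470/4,130+389/4,.064))
print(to([v[0],v[1],.13]),to([v[0],v[1],.023]))
t,_=snap('top');i=t.astype(int)
print(mrect(i[:,:,0]-i[:,:,2]>50,K,.121,[217,153,66,14]))
```

```text
[0.55945155 0.11722563 0.066     ] [0.55777237 0.11322358 0.035     ]
panel top mid [0.48677476 0.08456593 0.064     ] L [0.47388161 0.19113344 0.064     ] R [ 0.50044889 -0.02226443  0.064     ]
[-20.19   1.87  14.15] [-20.19   1.87  24.85]
(((0.7078959345817566, 0.1141989529132843), (0.021731005981564522, 0.16572290658950806), 7.347133636474609), 321)
```

```bash
python3 -m handwheel '[[1,-6,0.5,0,0],[1,-12,1.2,2,0],[1,-17,1.7,6,0],[1,-20.1,1.8,10,0],[1,-20.1,1.8,14,0],[1,-20.1,1.8,14,0],[1,-20.1,1.8,14,0],[1,-20.1,1.8,14,0]]'
python3 - <<'E'
from h import *
print(to([.559,.116,.023]))
E
```

```text
time: 9.85
position: [0.5601, 0.1165, 0.1344]
ee_rot: [-0.064, 0.998, -0.0, 0.002]
ft_force: [-0.8, -0.2, 0.5]
grip_width: 0.0871
grip_force: 0.0
[ 0.17 -0.03 11.14]
```

```bash
python3 -m handwheel '[[1,0.1,0,3,0],[1,0.1,0,6,0],[1,0.1,0,9,0],[1,0.1,0,11,0],[1,0.1,0,11,0],[0.1,0.1,0,11,0],[0,0.1,0,11,0],[0,0.1,0,11,0]]' 12
python3 -m handwheel '[[0,0,0,0,0],[0,0,0,0,0],[0,0,0,0,0],[0,0,0,-3,0],[0,0,0,-6,0],[0,0,0,-9,0],[0,0,0,-12,0],[0,0,0,-15,0]]'
python3 - <<'E'
from h import *
K=env.get_calibration('top')
for a,b in ((109.5,196.5),(170,211)): pass
# tray corners from c1 crop (5x, origin 90,185)
C=[(110,48),(345,125),(268,335),(35,255)]
P=np.array([ray(K,90+u/5,185+v/5,.022 if k<2 else .012) for k,(u,v) in enumerate(C)]);print(P.round(3),P.mean(0))
c=P.mean(0);print(to([c[0],c[1],.19]))
E
```

```text
time: 10.85
position: [0.5584, 0.1163, 0.0226]
ee_rot: [-0.064, 0.998, -0.0, 0.001]
ft_force: [-0.6, 1.2, 0.2]
grip_width: 0.0647
grip_force: 0.0
time: 11.85
position: [0.5573, 0.1162, 0.1723]
ee_rot: [-0.064, 0.998, -0.0, -0.0]
ft_force: [-0.2, 0.0, -0.7]
grip_width: 0.0191
grip_force: 11.8
[[0.572 0.441 0.022]
 [0.535 0.287 0.022]
 [0.404 0.319 0.012]
 [0.441 0.469 0.012]] [0.48803032 0.37915548 0.017     ]
[ 3.51 26.96 -1.77]
```

Run:
```python
from h import *
s,K=snap('scene'); w,Kw=snap('wrist')
p=proj(K,tool()[0]).astype(int);print(p)
x,y=p; c=cv2.resize(s[y-50:y+50,x-65:x+65],(400,308),interpolation=2)
cv2.imwrite('pics/v.png',np.hstack([c,cv2.resize(w,(400,308))])[:,:,::-1])
for r in env.boxes_of('old_vial','scene')+env.boxes_of('old_vial','wrist'): print(r)
```

```text
[216 162]
{'rect': [262.3, 243.0, 34.6, 72.0], 'conf': 0.74}
```

View pics/v.png

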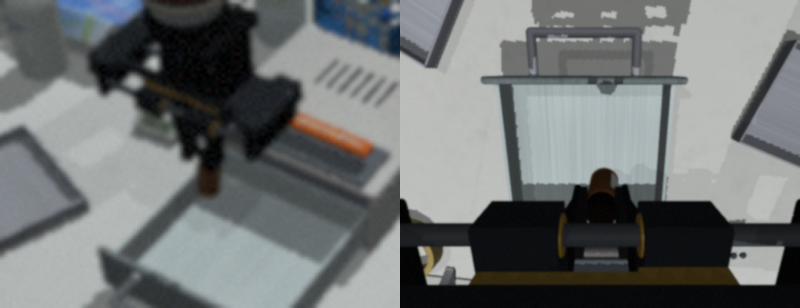

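Run:
```python
from h import *
q,Rm,s=tool();K=env.get_calibration('wrist');print(q,s['grip_width'],s['ft_force'])
for dz in (-.03,-.02,-.01,0,.01):
    print(dz,[proj(K,q+[0,0,dz]-Rm[:,0]*dx).round(0) for dx in (-.0125,0,.0125)],proj(K,q+[0,0,dz]+Rm[:,1]*.0125).round(0))
im,_=snap('wrist');i=im.astype(int)
cv2.imwrite('pics/v2.png',cv2.resize(im[190:300,190:330],(763,600),interpolation=2)[:,:,::-1])
```

```text
[0.55770225 0.11624303 0.17148581] 0.01932072414858309 [ 0.22001216  0.69467622 -1.43416924]
-0.03 [array([256., 207.]), array([256., 225.]), array([256., 242.])] [275. 225.]
-0.02 [array([255., 212.]), array([255., 231.]), array([256., 249.])] [276. 231.]
-0.01 [array([255., 218.]), array([255., 238.]), array([255., 257.])] [276. 238.]
0 [array([255., 225.]), array([255., 246.]), array([255., 265.])] [277. 246.]
0.01 [array([255., 233.]), array([255., 254.]), array([255., 275.])] [279. 254.]
```

View pics/v2.png

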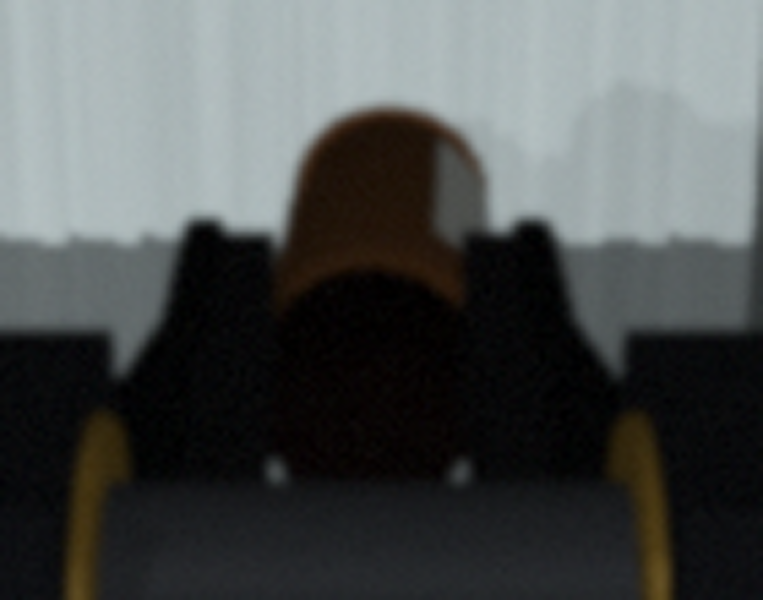

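The vial is held upright by its upper part, with its underside about 10 mm below the fingertips. Next it goes to the left (far) tray.

```bash
python3 -m handwheel '[[0,0.5,4,0,0],[0,1,9,0,0],[0,2,15,0,0],[0,3,20,0,0],[0,3.3,24,0,0],[0,3.5,26,0,0],[0,3.5,26.5,0,0],[0,3.5,26.5,2,0]]'
python3 - <<'E'
from h import *
s,K=snap('wrist')
print(to([.49,.377,.016]),tool()[0],tool()[2]['grip_width'])
for r in env.boxes_of('tray','wrist'): print(r,ray(K,*r['rect'][:2],.01))
E
```

```text
time: 13.1
position: [0.4906, 0.3744, 0.1522]
ee_rot: [-0.064, 0.998, 0.0, 0.002]
ft_force: [0.6, 0.2, -1.3]
grip_width: 0.0191
grip_force: 11.8
[-0.26  0.44 13.15] [0.48834788 0.37262943 0.1475289 ] 0.01916777975843197
{'rect': [272.9, 172.4, 202.2, 163.9], 'conf': 0.89} [0.48161243 0.38987074 0.01      ]
```

```bash
python3 -m handwheel '[[0,0,0.5,4,0],[0,0,0.5,8,0],[0,0,0.5,11,0],[0,0,0.5,12,0],[0,0,0.5,12.6,0],[0,0,0.5,13,0],[0,0,0.5,13.2,0],[0,0,0.5,13.2,0]]'
python3 -m handwheel '[[0.2,0,0,0,0],[0.4,0,0,0,0],[0.6,0,0,0,0],[0.6,0,0,0,0],[0.6,0,0,-4,0],[0.6,0,0,-9,0],[0.6,0,0,-14,0],[0.6,0,0,-18,0]]'
python3 -m handwheel '[[1,2,-5,0,0],[1,3,-11,0,0],[1,3,-17,0,0],[1,3,-23,0,0],[1,3,-29,0,0],[1,3,-35,0,0],[1,3,-40,0,0],[1,3,-40,0,0]]'
python3 - <<'E'
from h import *
t,K=snap('top')
for n in ['set_1','old_vial']:
  for r in env.boxes_of(n,'top'): print(n,round(r['conf'],2),np.round(r['rect']),ray(K,*r['rect'][:2],.03).round(3))
cv2.imwrite('pics/t4.png',np.hstack([cv2.resize(t[180:270,90:180],(400,400),interpolation=2),cv2.resize(t[180:260,320:400],(400,400),interpolation=2)])[:,:,::-1])
q,Rm,s=tool();print(q,s['q'])
E
```

```text
time: 14.2
position: [0.491, 0.3809, 0.0232]
ee_rot: [-0.063, 0.998, 0.002, 0.002]
ft_force: [-3.7, 3.3, 14.4]
grip_width: 0.024
grip_force: 12.1
time: 15.2
position: [0.4886, 0.3793, 0.2014]
ee_rot: [-0.064, 0.998, 0.0, 0.0]
ft_force: [0.8, -0.5, 0.3]
grip_width: 0.0522
grip_force: 0.0
time: 16.2
position: [0.5096, -0.0244, 0.1991]
ee_rot: [-0.061, 0.998, -0.0, -0.0]
ft_force: [-0.6, 0.5, 0.0]
grip_width: 0.0868
grip_force: 0.0
set_1 0.88 [381. 227.  22.  25.] [ 0.535 -0.399  0.03 ]
set_1 0.62 [348. 204.  24.  27.] [ 0.6   -0.297  0.03 ]
old_vial 0.39 [127. 220.  16.   8.] [0.495 0.379 0.03 ]
[ 0.50939038 -0.02045197  0.19909257] [-1.95280936e-01 -3.80574983e-02  1.84800665e+00  5.40412619e-04
  1.33269906e+00 -1.89419590e+00]
```

View pics/t4.png

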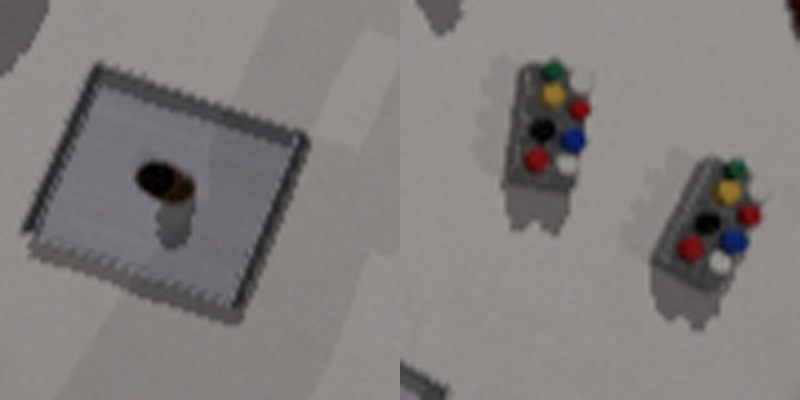

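The vial stands in the tray. Set A is centred near (349,205.5), yaw about −4°, and set B near (382,227), yaw about −21°. I'll move the wrist camera closer.

```bash
python3 -m handwheel '[[1,1,-6,0,2],[1,2,-12,0,4],[1,2.5,-18,0,6],[1,3,-23,0,8],[1,3.5,-27,0,10],[1,3.5,-28,0,11],[1,3.5,-28,0,11],[1,3.5,-28,0,11]]'
python3 - <<'E'
from h import *
t,K=snap('wrist','w5')
for r in env.boxes_of('set_1','wrist'): print(round(r['conf'],2),np.round(r['rect']),ray(K,*r['rect'][:2],.03).round(3))
q,Rm,s=tool();print(q,Rm.round(3)[:,0])
E
```

```text
time: 17.35
position: [0.5113, -0.3012, 0.1994]
ee_rot: [0.031, 1.0, 0.0, -0.0]
ft_force: [-0.1, -0.3, 0.4]
grip_width: 0.0872
grip_force: 0.0
0.92 [262. 243.  34.  65.] [ 0.594 -0.299  0.03 ]
0.61 [169. 205.  60.  73.] [ 0.541 -0.399  0.03 ]
[ 0.51122668 -0.30158796  0.1996308 ] [-0.998  0.061  0.   ]
```

View pics/w5.png

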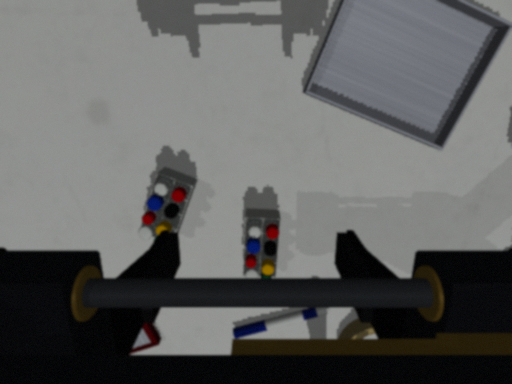

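Wrist view: set A's near rim edge runs (245,210)–(281,210), aligned with the tool. Set B's runs (163,168)–(196,181), rotated about −22° relative to the tool.

Run:
```python
from h import *
K=env.get_calibration('wrist')
for a,b in (((245,210),(281,210)),((163,168),(196,181))):
    p,q=ray(K,*a,.03),ray(K,*b,.03); y=(q-p)[:2];w=np.linalg.norm(y);y/=w;x=np.array([y[1],-y[0]])
    c=(p+q)[:2]/2+x*.037; print('w',w,'yaw',np.degrees(np.arctan2(x[1],x[0])),'c',c,to([*c,.12]),to([*c,.004]))
```

```text
w 0.03977845754679265 yaw -3.561619834489168 c [ 0.59047622 -0.29892715] [-7.89  0.75  7.96] [-7.89  0.75 19.56]
w 0.0370464703623783 yaw -26.25144141193762 c [ 0.5409073  -0.39953568] [-3.56 -9.6   7.96] [-3.56 -9.6  19.56]
```

```bash
python3 -m handwheel '[[1,-4,0.4,2,0],[1,-7.9,0.7,6,0],[1,-7.9,0.7,10,0],[1,-7.9,0.7,14,0],[1,-7.9,0.7,17,0],[1,-7.9,0.7,19,0],[1,-7.9,0.7,19.4,0],[1,-7.9,0.7,19.4,0]]' 15
python3 -m handwheel '[[0,0,0,0,0],[0,0,0,0,0],[0,0,0,0,0],[0,0,0,0,0],[0,0,0,0,0],[0,0,0,0,0],[0,0,0,-2,0],[0,0,0,-4,0]]'
python3 - <<'E'
from h import *
t,K=snap('top')
for n in ['drawer','set_1']:
    for r in env.boxes_of(n,'top'): print(n,round(r['conf'],2),np.round(r['rect']),ray(K,*r['rect'][:2],.04).round(3))
q,Rm,s=tool();print(q,s['ft_force'],s['q'])
E
```

```text
time: 18.45
position: [0.5908, -0.3015, 0.0065]
ee_rot: [0.032, 0.999, -0.0, 0.001]
ft_force: [-0.0, -0.6, 0.3]
grip_width: 0.0868
grip_force: 0.0
time: 19.45
position: [0.5903, -0.3013, 0.0471]
ee_rot: [0.032, 0.999, -0.0, 0.0]
ft_force: [0.4, -1.2, -1.2]
grip_width: 0.0414
grip_force: 14.7
drawer 0.98 [221. 204.  74.  84.] [0.565 0.094 0.04 ]
drawer 0.56 [216. 175.  81. 149.] [0.656 0.118 0.04 ]
[ 0.59193767 -0.30243477  0.04867015] [ 0.01941618  0.8578368  -1.6641857 ] [-5.90862334e-01  4.74762139e-01  1.54696161e+00 -1.65240989e-05
  1.11464725e+00 -2.09791966e+00]
```

```bash
python3 -m handwheel '[[0,0,0,-4,0],[0,0,0,-8,0],[0,1,5,-10,-2],[0,1.5,10,-10,-4],[0,2,16,-10,-6],[0,2,22,-10,-8],[0,2,27,-10,-10],[0,2,30,-10,-10.9]]'
python3 - <<'E'
from h import *
s,K=snap('wrist')
q,Rm,s=tool();print(q,to([.5546,.0509,.12]),np.degrees(np.arctan2(-Rm[1,0],-Rm[0,0])),s['grip_width'])
E
```

```text
time: 20.6
position: [0.5888, 0.0021, 0.1453]
ee_rot: [-0.065, 0.998, 0.0, -0.0]
ft_force: [0.4, 0.1, -0.6]
grip_width: 0.0417
grip_force: 14.7
[0.58882901 0.00497924 0.14526688] [2.79 4.99 2.54] 7.494736911696971 0.0415436151763523
```

```bash
python3 -m handwheel '[[0,1.4,2.5,0,0],[0,2.8,4.9,1,0],[0,2.8,4.9,3,0],[0,2.8,4.9,5,0],[0,2.8,4.9,7,0],[0,2.8,4.9,8,0],[0,2.8,4.9,8,0],[0,2.8,4.9,8,0]]'
python3 - <<'E'
from h import *
s,K=snap('wrist')
q,Rm,s=tool();print(q,to([.5546,.0509,.018]))
i=cv2.cvtColor(env.snapshot('wrist'),cv2.COLOR_RGB2GRAY)
D=np.array([.5886,.1006,0]);X=np.array([.9919,.1271,0]);Y=np.array([-.1271,.9919,0])
# expected inner wall tops vs. image edges at a row in front part
for sy in (-.095,.095):
    p=proj(K,D-.09*X+sy*Y+[0,0,.052]);u,v=p.round().astype(int);print(p.round(0),i[v+6,u-14:u+15:2])
for sx in (-.0975,-.1055):
    p=proj(K,D+sx*X+[0,0,.064]);u,v=p.round().astype(int);print(p.round(0),i[v-12:v+13:2,u])
E
```

```text
time: 21.65
position: [0.556, 0.0444, 0.0664]
ee_rot: [-0.063, 0.998, -0.0, 0.001]
ft_force: [-0.3, 1.2, -1.0]
grip_width: 0.0417
grip_force: 14.7
[0.55612938 0.04438439 0.06652819] [0.08 0.67 4.85]
[177. 152.] [208 207 207 207 208 199 151 122 123 109  74  70  69  68  72]
[518. 152.] [68 66 69 69]
[355. 142.] [ 74  73  72  69  64  99 176 187 189 188 189 191 201]
[356. 126.] [129 115  61  42  45  44  54  67  72  75  74  69  65]
```

```bash
python3 -m handwheel '[[0,0.1,1,0,0],[0,0.1,1,1,0],[0,0.1,1,2,0],[0,0.1,1,3,0],[0,0.1,1,4,0],[0,0.1,1,4.5,0],[0,0.1,1,4.8,0],[0,0.1,1,4.8,0]]'
python3 -c "
from h import *
q,R,s=tool();print(q,s['ft_force'],to([.5546,.0535,.018]))"
```

```text
time: 22.75
position: [0.5535, 0.0542, 0.0178]
ee_rot: [-0.063, 0.998, -0.0, 0.0]
ft_force: [-0.5, 0.3, -0.8]
grip_width: 0.0415
grip_force: 14.7
[0.55352642 0.05424737 0.01780073] [-0.51065533  0.3465917  -0.75448365] [-0.1  -0.09 -0.02]
```

```bash
python3 -m handwheel '[[0,0,0,0.1,0],[0.3,0,0,0.1,0],[0.6,0,0,0.1,0],[0.6,0,0,0.1,0],[0.6,0,0,-2,0],[0.6,0,0,-6,0],[0.6,0,0,-11,0],[0.6,0,0,-16,0]]'
python3 -m handwheel '[[1,1,-6,0,3],[1,2,-12,0,6],[1,3,-18,0,9],[1,4,-24,0,12],[1,5,-30,0,18],[1,5.5,-36,0,23],[1,5.5,-42,0,28],[1,5.5,-45,0,33.5]]'
python3 - <<'E'
from h import *
t,K=snap('top');w,Kw=snap('wrist','w6')
for r in env.boxes_of('set_1','top'): print(round(r['conf'],2),np.round(r['rect']),ray(K,*r['rect'][:2],.03).round(3))
for r in env.boxes_of('set_1','wrist'): print(round(r['conf'],2),np.round(r['rect']),ray(Kw,*r['rect'][:2],.03).round(3))
q,Rm,s=tool();print(q,np.degrees(np.arctan2(-Rm[1,0],-Rm[0,0])),to([.5409,-.3995,.12]))
cv2.imwrite('pics/t6.png',np.hstack([cv2.resize(t[160:240,175:265],(360,320),interpolation=2),cv2.resize(w,(427,320))])[:,:,::-1])
E
```

```text
time: 23.75
position: [0.5525, 0.0543, 0.1785]
ee_rot: [-0.063, 0.998, 0.0, -0.0]
ft_force: [0.7, -0.4, 0.1]
grip_width: 0.0522
grip_force: 0.0
time: 24.75
position: [0.5545, -0.4023, 0.1768]
ee_rot: [0.23, 0.973, -0.0, -0.0]
ft_force: [0.6, 0.0, -0.1]
grip_width: 0.0871
grip_force: 0.0
0.76 [229. 198.  17.  25.] [0.59  0.074 0.03 ]
0.75 [380. 225.  18.  26.] [ 0.54  -0.398  0.03 ]
0.79 [253. 171.  44.  81.] [ 0.545 -0.404  0.03 ]
0.41 [502. 231.  19.  42.] [ 0.721 -0.2    0.03 ]
[ 0.55479795 -0.3989065   0.17655084] -26.241658103923726 [ 1.21 -0.67  5.66]
```

View pics/t6.png

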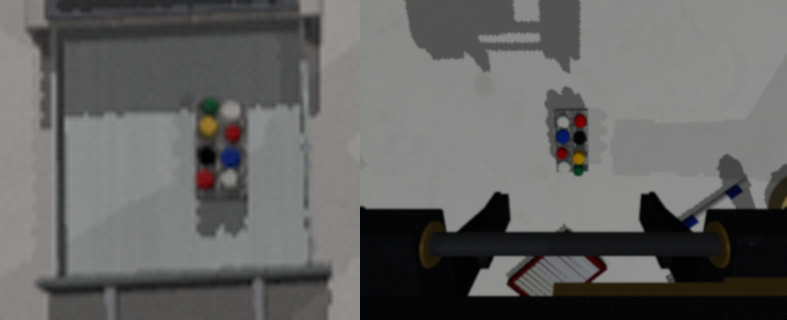

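Set A is upright in the drawer, somewhat farther back than planned but well inside it. Set B is aligned with the tool, with its near bottom edge at row ~131.

Run:
```python
from h import *
w,K=snap('wrist');q,Rm,s=tool();X=-Rm[:,0]
for z,v in ((0,131),(.03,131),(.03,138)):
    c=ray(K,253,v,z)+X*.037;print(z,v,c,to([c[0],c[1],.005]))
g=cv2.cvtColor(w,cv2.COLOR_RGB2GRAY);print(g[124:222:2,240],g[170,220:290:2])
print(q)
```

```text
0 131 [ 5.46953904e-01 -3.98468619e-01 -5.30707863e-05] [ 0.68 -0.4  17.18]
0.03 131 [ 0.54402376 -0.39661856  0.02994693] [ 1.03 -0.36 17.18]
0.03 138 [ 0.54996658 -0.39958176  0.02994693] [ 0.36 -0.37 17.18]
[ 81  81  80  80  69  50  58  54  56  73 120 138 141 142 142 135  80  29
  17  25  27  28  27  28  30  40  46  49  34  20  22  29  35  40  52  53
  72 118 134 136 139 141 141 137 138 140 141 139 139] [119  83  80  79  56  32  27  26  25  26  28  28  38  50  48  16   1   3
   4   4   3   4  29  75 122 130 127 129 128 129 127 132 139 142 140]
[ 0.555022   -0.39812896  0.17681117]
```

```bash
python3 -m handwheel '[[1,0.6,-0.4,3,0],[1,0.6,-0.4,6,0],[1,0.6,-0.4,10,0],[1,0.6,-0.4,13,0],[1,0.6,-0.4,15,0],[1,0.6,-0.4,16.5,0],[1,0.6,-0.4,17.1,0],[1,0.6,-0.4,17.1,0]]' 15
python3 -m handwheel '[[0,0,0,0,0],[0,0,0,0,0],[0,0,0,0,0],[0,0,0,0,0],[0,0,0,0,0],[0,0,0,-3,0],[0,0,0,-7,0],[0,0,0,-12,0]]'
python3 - <<'E'
from h import *
w,K=snap('wrist')
print(env.boxes_of('set_1','wrist'))
q,Rm,s=tool();print(q,s['ft_force'],s['grip_width'],to([.555-.0114,.0535+.0893,.13]))
E
```

```text
time: 26.0
position: [0.5484, -0.4002, 0.0069]
ee_rot: [0.227, 0.974, -0.0, 0.0]
ft_force: [-0.3, 0.5, 0.7]
grip_width: 0.0872
grip_force: 0.0
time: 27.0
position: [0.5471, -0.399, 0.1257]
ee_rot: [0.227, 0.974, 0.001, -0.002]
ft_force: [-0.3, -0.0, -1.5]
grip_width: 0.0407
grip_force: 15.0
[{'rect': [257.4, 259.9, 82.4, 157.4], 'conf': 0.9}]
[ 0.55141135 -0.40281695  0.13410391] [ 1.26086354 -1.24705878 -1.09234062] 0.04115574711265909 [ 2.483e+01  4.859e+01 -2.000e-02]
```

```bash
python3 -m handwheel '[[0,2.3,4.5,-1,-2],[0,5,9.7,-2,-6],[0,7.6,15,-2,-10],[0,10.3,20.2,-2,-15],[0,13,25.5,-2,-20],[0,15.6,30.7,-2,-25],[0,18.3,36,-2,-29],[0,20.3,40,-2,-33.7]]'
python3 - <<'E'
from h import *
w,K=snap('wrist');w,K=snap('wrist');w,K=snap('wrist')
q,Rm,s=tool();print(q,s['grip_width'],to([.5436,.143,.08]),np.degrees(np.arctan2(-Rm[1,0],-Rm[0,0])))
E
```

```text
time: 28.1
position: [0.5419, 0.051, 0.1455]
ee_rot: [-0.067, 0.998, 0.0, -0.001]
ft_force: [0.5, 0.1, -1.6]
grip_width: 0.0408
grip_force: 15.0
[0.54211771 0.05065694 0.14554095] 0.04087607415115241 [-1.39  9.13  6.56] 7.663315650068986
```

```bash
python3 -m handwheel '[[0,-0.7,4,0,0],[0,-1.4,8,0,0],[0,-1.4,9.1,0,0],[0,-1.4,9.1,3,0],[0,-1.4,9.1,6,0],[0,-1.4,9.1,6.6,0],[0,-1.4,9.1,6.6,0],[0,-1.4,9.1,6.6,0]]'
python3 - <<'E'
from h import *
w,K=snap('wrist');q,Rm,s=tool();print(q,to([.5436,.143,.018]))
i=cv2.cvtColor(w,cv2.COLOR_RGB2GRAY)
D=np.array([.5886,.1006,0]);X=np.array([.9919,.1271,0]);Y=np.array([-.1271,.9919,0])
p=proj(K,D-.09*X+.095*Y+[0,0,.052]);u,v=p.round().astype(int);print(p.round(0),i[v+6,u-20:u+21:2])
E
```

```text
time: 29.25
position: [0.5463, 0.1403, 0.082]
ee_rot: [-0.065, 0.998, -0.0, 0.001]
ft_force: [-0.2, 0.9, -1.5]
grip_width: 0.0405
grip_force: 15.0
[0.54633842 0.14038567 0.08208629] [0.25 0.3  6.41]
[339. 143.] [212 210 211 212 203 138  76  72  71  72  71  72  95 129 134 145 189 203
 202 203 203]
```

```bash
python3 -m handwheel '[[0,0.2,0.2,1,0],[0,0.2,0.2,2.5,0],[0,0.2,0.2,4,0],[0,0.2,0.2,5,0],[0,0.2,0.2,5.8,0],[0,0.2,0.2,6.2,0],[0,0.2,0.2,6.35,0],[0,0.2,0.2,6.35,0]]'
python3 -m handwheel '[[0,0,0,0,0],[0.3,0,0,0,0],[0.6,0,0,0,0],[0.6,0,0,0,0],[0.6,0,0,-2,0],[0.6,0,0,-6,0],[0.6,0,0,-11,0],[0.6,0,0,-12,0]]'
python3 -m handwheel '[[0.6,5,-4.5,0,0],[0.3,10,-4.5,0,0],[0,15,-4.5,0,0],[0,18,-4.5,0,0],[0,18,-4.5,0,0],[0,18,-4.5,0,0],[0,18,-4.5,0,0],[0,18,-4.5,0,0]]'
python3 - <<'E'
from h import *
t,K=snap('top','t7')
for n in ('set_1','drawer','old_vial'):
  for r in env.boxes_of(n,'top'): print(n,round(r['conf'],2),np.round(r['rect']),ray(K,*r['rect'][:2],.05).round(3))
print(tool()[0],to([.43,.082,.03]))
cv2.imwrite('pics/t7.png',cv2.resize(t[140:270,90:260],(785,600),interpolation=2)[:,:,::-1])
E
```

```text
time: 30.3
position: [0.5478, 0.143, 0.0214]
ee_rot: [-0.065, 0.998, 0.0, 0.005]
ft_force: [-0.8, 1.0, 17.2]
grip_width: 0.0411
grip_force: 15.0
time: 31.3
position: [0.5458, 0.1427, 0.1426]
ee_rot: [-0.065, 0.998, 0.0, 0.004]
ft_force: [0.8, -0.7, 0.1]
grip_width: 0.0522
grip_force: 0.0
time: 32.3
position: [0.3706, 0.0744, 0.137]
ee_rot: [-0.065, 0.998, 0.0, -0.0]
ft_force: [0.5, 0.0, -0.1]
grip_width: 0.0009
grip_force: 0.0
set_1 0.85 [230. 193.  19.  24.] [0.6  0.07 0.05]
set_1 0.66 [205. 208.  12.  27.] [0.547 0.141 0.05 ]
drawer 0.94 [223. 204.  73.  78.] [0.566 0.087 0.05 ]
old_vial 0.55 [128. 220.  12.   8.] [0.493 0.368 0.05 ]
[0.3702828  0.07440181 0.13689303] [-6.03 -0.02 10.69]
```

View pics/t7.png

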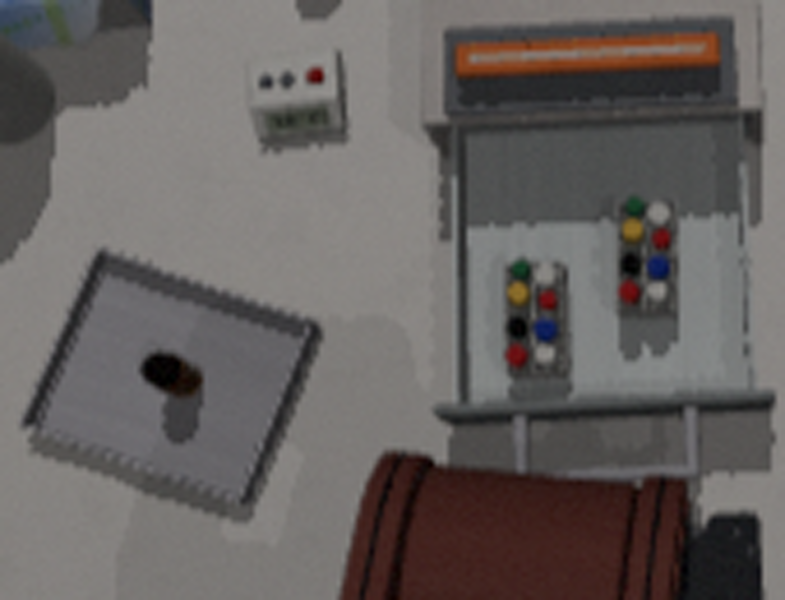

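Both sets stand upright in the drawer and the vial is in the far tray. Next I push the drawer home on its handle.

```bash
python3 -m handwheel '[[0,-2,0.3,0,0],[0,-4,0.3,0,0],[0,-4.2,0.3,3,0],[0,-4.2,0.3,6,0],[0,-4.2,0.3,9,0],[0,-4.2,0.3,9.7,0],[0,-4.2,0.3,9.7,0],[0,-4.2,0.3,9.7,0]]'
python3 -m handwheel '[[0,-1,0,0,0],[0,-2,0,0,0],[0,-3,0,0,0],[0,-4,0,0,0],[0,-5,0,0,0],[0,-6,0,0,0],[0,-7,0,0,0],[0,-8,0,0,0]]'
python3 -m handwheel '[[0,-1.2,0,0,0],[0,-2.4,0,0,0],[0,-3.6,0,0,0],[0,-4.8,0,0,0],[0,-6,0,0,0],[0,-7.2,0,0,0],[0,-8.4,0,0,0],[0,-9.3,0,0,0]]'
python3 -c "
from h import *
q,R,s=tool();print(q,s['ft_force'],to([.6114,.106,.04]))"
```

```text
time: 33.5
position: [0.4127, 0.0828, 0.0413]
ee_rot: [-0.065, 0.998, -0.0, 0.001]
ft_force: [0.1, 0.9, 0.6]
grip_width: 0.0004
grip_force: 0.0
time: 34.5
position: [0.4914, 0.0932, 0.0399]
ee_rot: [-0.065, 0.998, -0.0, -0.0]
ft_force: [-2.1, -1.3, 1.3]
grip_width: 0.0004
grip_force: 1.0
time: 35.5
position: [0.5838, 0.1054, 0.04]
ee_rot: [-0.065, 0.998, 0.0, 0.0]
ft_force: [-2.2, -1.8, 0.6]
grip_width: 0.0007
grip_force: 1.0
[0.58378178 0.10537802 0.0399652 ] [-2.18300196 -1.81591972  0.58110948] [-2.75 -0.3  -0.  ]
```

```bash
python3 -m handwheel '[[0,-0.8,0,0,0],[0,-1.5,0,0,0],[0,-2,0,0,0],[0,-2.3,0,0,0],[0,-2.6,0,0,0],[0,-2.8,0,0,0],[0,-2.9,0,0,0],[0,-2.9,0,0,0]]'
```

```text
time: 36.5
position: [0.6089, 0.1087, 0.0398]
ee_rot: [-0.065, 0.998, -0.0, -0.003]
ft_force: [-11.3, -3.6, 8.1]
grip_width: -0.0001
grip_force: 6.2
```

```bash
python3 -m handwheel '[[0,-0.1,0,0,0],[0,-0.2,0,0,0],[0,-0.3,0,0,0],[0,-0.4,0,0,0],[0,-0.4,0,0,0],[0,-0.4,0,0,0],[0,-0.4,0,0,0],[0,-0.4,0,0,0]]'
```

```text
time: 37.5
position: [0.6091, 0.1087, 0.0397]
ee_rot: [-0.065, 0.998, -0.001, -0.007]
ft_force: [-26.3, -5.9, 19.4]
grip_width: 0.0007
grip_force: 13.4
```

The drawer is home: a firm stop at 26 N with no further motion. I'll back off and locate the bar.

```bash
python3 -m handwheel '[[0,1.5,0,0,0],[0,3,0,0,0],[0,3,0,-5,0],[0,3,0,-11,0],[0,3,0,-16,0],[0,3,0,-18,0],[0,3,0,-18,0],[0,3,0,-18,0]]'
python3 - <<'E'
from h import *
K=env.get_calibration('wrist');w=env.snapshot('wrist').astype(int);t,K2=snap('top');t=t.astype(int)
print(mrect(w[:,:,0]-w[:,:,2]>50,K,.121,[256,250,240,260]),tool()[0])
print(mrect(t[:,:,0]-t[:,:,2]>50,K2,.121,[217,153,66,14]))
m=w[:,:,0]-w[:,:,2]>50;ys,xs=np.nonzero(m);print(xs.min(),xs.max(),ys.min(),ys.max())
for r in env.boxes_of('drawer_handle','wrist'): print(r,ray(K,*r['rect'][:2],.054))
cv2.imwrite('pics/w9.png',w[:,:,::-1])
E
```

```text
time: 38.5
position: [0.5848, 0.1056, 0.2174]
ee_rot: [-0.065, 0.998, 0.0, -0.002]
ft_force: [-0.3, 0.1, -0.5]
grip_width: 0.0003
grip_force: 0.0
(((0.69977205991745, 0.12196395546197891), (0.03717521205544472, 0.033511076122522354), 8.359617233276367), 144) [0.5845941  0.10554452 0.21711745]
(((0.7152810096740723, 0.05570577085018158), (0.021768853068351746, 0.04721814766526222), 4.602166175842285), 95)
17 275 250 326
{'rect': [256.0, 227.2, 194.4, 39.9], 'conf': 0.8} [0.64360764 0.11306273 0.054     ][ WARN:0@3.215] global loadsave.cpp:1063 imwrite_ Unsupported depth image for selected encoder is fallbacked to CV_8U.
```

View pics/w9.png

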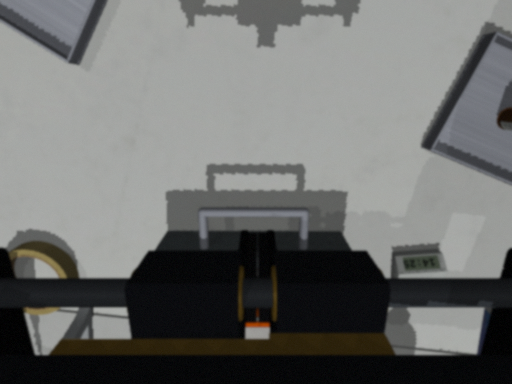

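Run:
```python
from h import *
K=env.get_calibration('scene');t=env.snapshot('scene').astype(int)
m=t[:,:,0]-t[:,:,2]>45;m=m.astype(np.uint8);m[:130]=0;m[175:]=0;m[:,:215]=0;m[:,285:]=0
ys,xs=np.nonzero(m);print(xs.min(),xs.max(),ys.min(),ys.max())
print(mrect(m,K,.121,[250,150,70,50]))
w=env.get_calibration('wrist');print(ray(w,200,213,.056),ray(w,308,213,.056),tool()[0],to([.708,.1165,.14]))
```

```text
228 271 141 162
(((0.7044591903686523, 0.11379575729370117), (0.024399464949965477, 0.16896632313728333), 7.096041202545166), 239)
[0.63458553 0.05070189 0.056     ] [0.61950948 0.16658959 0.056     ] [0.58500926 0.10557001 0.21787057] [-12.36  -0.51   7.74]
```

```bash
python3 -m handwheel '[[0,-4,-0.5,0,0],[0,-8,-0.6,0,0],[0,-12,-0.6,2,0],[0,-12.3,-0.65,5,0],[0,-12.3,-0.65,7.7,0],[0,-12.3,-0.65,7.7,0],[0,-12.3,-0.65,7.7,0],[0,-12.3,-0.65,7.7,0]]'
python3 -c "
from h import *
q,R,s=tool();print(q,s['ft_force'],to([.7075,.115,.121]))"
```

```text
time: 39.7
position: [0.7098, 0.1152, 0.1452]
ee_rot: [-0.065, 0.998, -0.0, 0.002]
ft_force: [0.8, -0.0, 0.2]
grip_width: 0.0003
grip_force: 0.0
[0.70984464 0.11516102 0.14519587] [ 0.82017652 -0.02948955  0.22593665] [0.24 0.02 2.42]
```

```bash
python3 -m handwheel '[[0,0.2,0,1,0],[0,0.2,0,2,0],[0,0.2,0,2.4,0],[0,0.2,0,2.6,0],[0,0.2,0,2.8,0],[0,0.2,0,2.9,0],[0,0.2,0,3,0],[0,0.2,0,3,0]]'
python3 -c "
from h import *
print(env.get_state()['ft_torque'])"
```

```text
time: 40.7
position: [0.7067, 0.1149, 0.1152]
ee_rot: [-0.065, 0.998, -0.0, 0.0]
ft_force: [-7.7, -0.4, 11.4]
grip_width: 0.0002
grip_force: 5.7
[-0.13658102  1.35554674  0.01519973]
```

```bash
python3 -m handwheel '[[0,0,0,0,0],[0,0,0,0,0],[0,0,0,-0.4,0],[0,0,0,-1,0],[0,0,0,-3,0],[0,0,0,-7,0],[0,0,0,-11,0],[0,0,0,-11,0]]'
python3 -m handwheel '[[0,5,0,0,0],[0,10,0,0,0],[0,15,0,0,0],[0,20,0,0,0],[0,25,0,0,0],[0,30,0,0,0],[0,32,0,0,0],[0,32,0,0,0]]'
python3 - <<'E'
from h import *
K=env.get_calibration('top');t=env.snapshot('top').astype(int)
print(mrect(t[:,:,0]-t[:,:,2]>50,K,.121,[217,153,66,14]))
for n in ('set_1','drawer_handle','old_vial'):
  for r in env.boxes_of(n,'top'): print(n,round(r['conf'],2),np.round(r['rect']),ray(K,*r['rect'][:2],.05).round(3))
s,K=snap('scene')
for n in ('drawer_handle','set_1','old_vial'):
  for r in env.boxes_of(n,'scene'): print(n,round(r['conf'],2),np.round(r['rect']))
E
```

```text
time: 41.7
position: [0.7098, 0.115, 0.23]
ee_rot: [-0.065, 0.998, -0.0, 0.005]
ft_force: [0.0, -0.5, 0.3]
grip_width: 0.0007
grip_force: 0.0
time: 42.7
position: [0.3888, 0.0733, 0.2231]
ee_rot: [-0.065, 0.998, -0.0, 0.001]
ft_force: [0.1, -0.0, -0.1]
grip_width: 0.0006
grip_force: 0.0
(((0.7079017758369446, 0.11421529948711395), (0.02175324223935604, 0.1657494306564331), 7.327764987945557), 322)
set_1 0.74 [126. 219.  64.  53.] [0.495 0.375 0.05 ]
drawer_handle 0.59 [220. 174.  69.  21.] [0.657 0.105 0.05 ]
old_vial 0.44 [128. 220.  61.  56.] [0.492 0.369 0.05 ]
drawer_handle 0.96 [244. 174.  52.  38.]
drawer_handle 0.54 [250. 153.  46.  25.]
old_vial 0.41 [154. 174.   7.   7.]
```

```bash
python3 -c "
from bench import env
print(env.hand_in())"
```

```text
the job is handed in; nothing more can be done
None
```

I handed the job in after about 43 s: the old vial stands in the far tray, both vial sets found are upright in the drawer, the drawer is pushed home, and the orange bar was pressed at its middle and came back up; no score was returned.

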